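# Set a cast slab to the scribed line

### The arm

A 6-joint arm with a two-finger parallel gripper is mounted at the origin on a cart in front of the work surface, level with it; the furniture and walls round the work are solid. World frame = base frame: x ahead of the robot, y to its left, z up, the work surface at z = 0. Lengths are in m, angles in rad, forces in N, time in s.
With the tool pointing down it reaches from about 0.375 to 0.9 m from the base axis. Payload 3.1 kg.
Tool frame: the origin (TCP) lies midway between the tips of the shut fingers; the grasp point (between the pads) lies 19 mm behind it; z points along the fingers, y is the direction in which the jaws open and shut (so a half turn about z gives the same grasp; the last joint's range is limited). The gripper opens to 85 mm and grips with 20 to 120 N. Pads are 22 mm wide; open, the fingers measure 114 mm over their backs; the gripper's body (76 mm by 85 mm) begins 54 mm behind the grasp point. The pads swing forward as they close: fully open they stand 13 mm farther back than shut.
Start: joints at [1.077, 0.527, 1.433, -0, 1.181, -0.178], TCP at [0.193, 0.594, 0.231] pointing down, gripper open.
Joint ranges: [-3.08, 3.08], [-0.75, 2.2], [0.22, 2.44], [-1.43, 4.57], [0, 2.65], [-2.85, 2.85]. Speed limits (rad/s): [2.79, 2.79, 3.14, 3.14, 3.14, 3.14].

### API

Orientations are given as a unit quaternion [w, x, y, z].
In Python, from bench import arm, eyes, models gives the robot as it stands.
- The arm moves only by the tool step_arm, never from a script. Its argument "moves" is one flat list of numbers, 7 for each row, row after row: the shift along the tool's x, y, z scaled (see below), then the turn, a rotation vector about the tool's x, y, z scaled (see below), then the closure, from -1 (fully open) to 1 (shut), so that 0 is half open. A call has 1 to 12 rows; each row shifts and turns the commanded pose from where the row before left it, along the tool's axes as they then stand; what a row does not reach is not made up. The controller multiplies each number of a shift by 0.08 m and each number of a turn by 0.12 rad. A row lasts 1/8 s, in which the tool goes at most 62.5 mm and 10.7 degrees, less where a joint would pass 70% of its speed; a pose out of reach is approached as far as the arm can. A call with a number of a shift or a turn outside -1 to 1 is refused whole. A call with a gripper value outside its range is refused whole. The fingers move at their own pace and stop on an object; "grip_force" is the grip in N (left out, the last holds). Time passes only in rows, so rows that do not move let the fingers close. It gives the time, the measured TCP pose, the force and the opening at its end, in the units of the state.
- arm.sense(): the state, without advancing time (a new reading comes with each control period).
- eyes.snapshot(name): name is "side" or "top"; returns a dict with "pixels" (480x640x3 uint8, red, green, blue), "vertical_fov" (degrees; the focal length in pixels is half the picture's height over the tangent of half this angle, whatever the lens; pixels are square), "cx", "cy" (the principal point, pixels), "position" and "orientation" of the camera in the world. Camera axes: x right, y down, z forward; pixel columns grow to the right and rows downward; lengths in m; the calibration is good to about 2 mm. A picture is of the moment at which its call begins. There is no depth.
- arm.job_done(): hands the job in, once; it reports no verdict.
Trained networks look in a picture, given as the dict that the camera call returned (one of the last four; its "shot" number tells which), for a name from the list of things; names that differ only in an ending like _2 or _b are one class to them, and where a whole thing is asked for, a point or a joint stands for the part that bears it (a point fixed in the world has none). Each returns a list of dicts, best first, with "p" (0 to 1); they miss things now and then, are a little off and sometimes report something else, mostly with a low value. They report only what shows in the picture. A call takes as long as a camera call.
- models.search_frame(picture, thing): "extent" ([centre column, centre row, width, height] in pixels, round what is visible of it).
- models.landmark_of(picture, thing): "at" ([column, row] in pixels: a listed point, or the origin of a listed thing).
The state is a dict: "clock": time; "joint_positions": joint angles; "joint_velocities": joint speeds; "tau": joint torques, N m; "tcp_pos": TCP position; "orientation": TCP orientation; "contact_force": force on the tool from outside, world axes, zero at the start; "moment": the same for the moment, N m; "finger_gap": finger opening in m.
Only numpy, scipy, OpenCV 4.12 (cv2) and the standard library are available. Lean on these libraries where they do the work, as an engineer would, in place of code of your own. Each camera call takes 0.05 s, during which the arm holds its last target.

### The job

Push the concrete slab along between the two rails of the guide board until its leading edge, the one facing the scribed line, lies right on that line, ready for scoring. There is no stop at the line; keep the slab flat on the board, do not disturb the cup, tape roll and jar standing around, and leave the slab at rest.

Things in the scene. Friction and masses are not known exactly. Their poses are not given: they have to be found in the camera images.
- board: fixed guide board on the bench: plywood bed 420 x 150 mm, 18 mm thick, with two straight aluminium rails along it, 400 mm long, 18 mm wide, standing 8 mm above the bed, 105 mm apart inside, the ends of the channel open. Origin at the centre of its underside; x runs along the rails in the direction in which the slab must be pushed (roughly to the robot's right; the board's yaw varies), y across the rails, z up
- line (a point): the scribed line: one thin dark line, 2.2 mm wide, straight across the bed and over both rails. This point is the middle of the line's length and width, on the bed's surface, 80 mm from the board's origin along its x; axes as the board's (the line runs along y)
- slab: loose cast concrete slab, 140 mm long (x) x 100 mm wide (y) x 25 mm thick, edges rounded 2.5 mm, about 0.5 to 0.9 kg, lying flat between the rails (2.5 mm play on each side), 50 to 140 mm short of the line. Too wide for most grippers; it slides on the bed with dry friction and stays where it is left. Its top stands 17 mm above the rails, so it can be pushed on its rear face above the rails. Origin at the centre of its underside; x points to the line, z up
- slab_front_left (a point): end of the slab's leading edge at its +y side: in the plane of the leading face, 70 mm ahead of and 50 mm to the +y side of the slab's origin, at its top, 25 mm up; axes as the slab's
- slab_front_right (a point): the same at the slab's -y side, 50 mm to the -y side of its origin; axes as the slab's
- slab_rear (a point): middle of the slab's rear face, where it can be pushed: 70 mm behind the slab's origin along its x, 12.5 mm above the bed; axes as the slab's
- cup: white open mixing cup, 77 mm across, 88 mm high; a bystander, loose, to be left alone. Origin at the centre of its underside, z up
- tape: roll of buff packing tape lying flat, 90 mm across, 48 mm high; a bystander, loose, to be left alone. Origin at the centre of its underside, z up
- jar: open-topped sample jar of red-brown grit, 112 mm across at the foot, 73 mm high; a bystander, loose, to be left alone. Origin at the centre of its underside, z up

How it is judged:
By the outcome, as a careful person would: the job done as asked, in the order asked, and still so for the second after the job is handed in, with the robot touching nothing.
It also fails if it takes over 48 s, if anything falls off the work surface, if the arm or the gripper's body presses on something with over 40 N, if the wrist force passes 120 N, or if a joint passes its speed limit or range.

## Working session

There is one attempt and no reset: what is moved stays moved. The work goes in short steps, Python scripts to look and compute and a tool call to move; the robot and the scene stay as the last step left them, time stands still between calls to the robot, and variables do not carry over. Pictures are saved under pics/ and viewed, and the job is handed in when it is done.

Besides the shell and the picture viewer there is one more tool, called after ">>>" by a JSON object that holds its "op" and its "data", one argument or row to a line. step_arm: Moves the arm, as the interface text tells. Shifts and turns lie within -1 to 1; 1 stands for 0.08 m of shift or 0.12 rad of turn. Its arguments: {"type":"object","properties":{"moves":{"type":"array","items":{"type":"number"}},"grip_force":{"type":"number"}},"required":["moves"]}

```bash
mkdir -p pics; cat > h.py <<'E'
import numpy as np,cv2
from scipy.spatial.transform import Rotation as R
from bench import arm,eyes,models
def rot(q): return R.from_quat([q[1],q[2],q[3],q[0]]).as_matrix()
def ray(s,uv):
    f=240/np.tan(np.radians(s["vertical_fov"])/2)
    d=rot(s["orientation"])@np.array([(uv[0]-s["cx"])/f,(uv[1]-s["cy"])/f,1]); return np.array(s["position"]),d/np.linalg.norm(d)
def onz(s,uv,z):
    p,d=ray(s,uv); return p+d*(z-p[2])/d[2]
def proj(s,X):
    f=240/np.tan(np.radians(s["vertical_fov"])/2)
    c=rot(s["orientation"]).T@(np.array(X)-s["position"]); return c[:2]/c[2]*f+[s["cx"],s["cy"]]
def tri(a,ua,b,ub):
    p,d=ray(a,ua);q,e=ray(b,ub)
    t=np.linalg.lstsq(np.stack([d,-e],1),q-p,rcond=None)[0]
    A,B=p+t[0]*d,q+t[1]*e
    return (A+B)/2,np.linalg.norm(A-B)
def save(s,n): cv2.imwrite("pics/"+n+".png",cv2.cvtColor(s["pixels"],cv2.COLOR_RGB2BGR))
E
python3 - <<'E'
from h import *
np.set_printoptions(precision=4,suppress=True)
S={n:eyes.snapshot(n) for n in("side","top")}
for n,s in S.items():
    save(s,n+"0"); print(n,s["vertical_fov"],s["cx"],s["cy"],s["position"],rot(s["orientation"]).tolist(),[k for k in s])
for t in["board","line","slab","slab_front_left","slab_front_right","slab_rear","cup","tape","jar"]:
    u={}
    for n,s in S.items():
        r=models.landmark_of(s,t); print(t,n,[(np.round(x["at"],1),round(x["p"],2)) for x in r[:2]])
        if r:u[n]=r[0]["at"]
    if len(u)==2: print("   ",*tri(S["side"],u["side"],S["top"],u["top"]))
print(arm.sense())
E
```

```text
side 48.883612011010584 312.2875886872107 244.36772831594672 [ 0.4456 -1.3798  0.8757] [[0.9961653443610928, -0.041029550082224364, 0.07727342825315693], [-0.08725149433797985, -0.5311387397369792, 0.8427804078681488], [0.006464010344593971, -0.8462908573124631, -0.532681895130294]] ['pixels', 'vertical_fov', 'cx', 'cy', 'position', 'orientation', 'shot']
top 55.022287968309904 318.50578720866315 247.7038042619008 [ 0.3521 -0.0821  1.0793] [[-0.10599452758455569, -0.9696386545855473, 0.2203770397651651], [-0.9943500997051513, 0.10463803032549407, -0.01785390226133493], [-0.005747985602207281, -0.22102434739894894, -0.9752513514568367]] ['pixels', 'vertical_fov', 'cx', 'cy', 'position', 'orientation', 'shot']
board side []
board top [(array([301.6, 280.6]), 0.66), (array([333.6, 269.3]), 0.19)]
line side [(array([305.8, 264.5]), 0.72)]
line top [(array([335.7, 269. ]), 0.67)]
    [ 0.5389 -0.1358  0.0217] 0.005260959819558314
slab side [(array([284.6, 236.9]), 0.94)]
slab top [(array([266.6, 298.5]), 0.69), (array([301.1, 281.1]), 0.48)]
    [0.4868 0.0305 0.0159] 0.002263772617245192
[... 432 characters left out ...]
[152.9, 211.2]), 0.59), (array([335.4, 270. ]), 0.3)]
    [ 0.7323  0.2948 -0.0089] 0.002906572984367676
tape side []
tape top [(array([448.5, 227.4]), 0.66)]
jar side []
jar top [(array([468.3, 298.7]), 0.61)]
{'clock': 1.0, 'joint_positions': array([ 1.0775,  0.5275,  1.4327, -0.    ,  1.1814, -0.1785]), 'joint_velocities': array([-0.0006,  0.0021, -0.0004, -0.0021,  0.0008,  0.001 ]), 'tau': array([  0.0006, -44.2325, -17.8424,  -0.0002,   0.0008,  -0.    ]), 'tcp_pos': array([0.1935, 0.5943, 0.2313]), 'orientation': array([0.    , 0.1567, 0.9876, 0.    ]), 'contact_force': array([ 0.6545, -0.342 , -0.2848]), 'moment': array([ 0.0113, -0.0013, -0.011 ]), 'finger_gap': 0.08587450349666592}
```

View pics/side0.png

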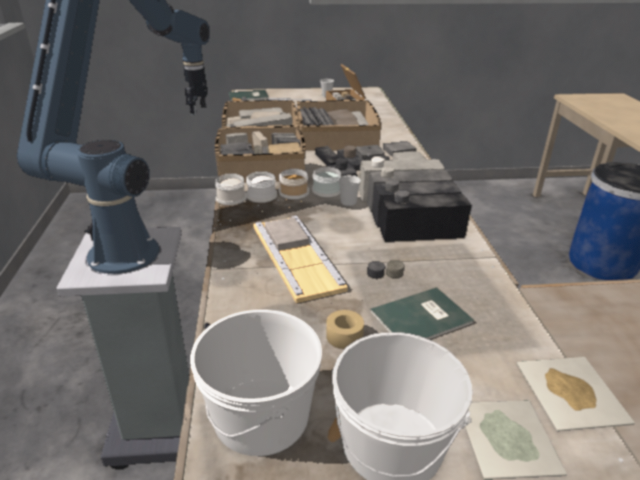

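View pics/top0.png

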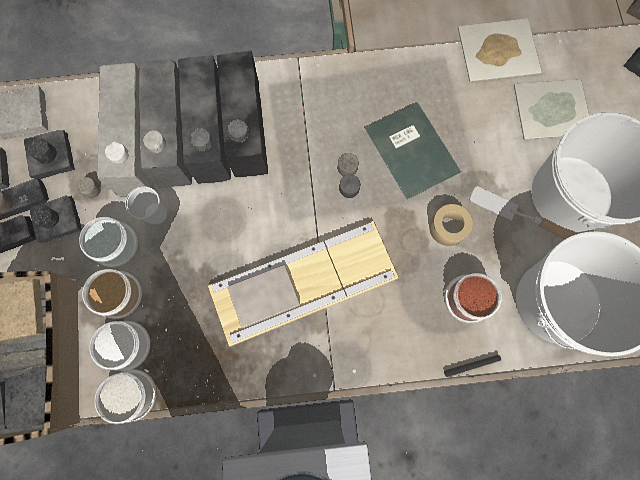

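```bash
python3 - <<'E'
import cv2
t=cv2.imread("pics/top0.png")[220:350,180:400];cv2.imwrite("pics/top0z.png",cv2.resize(t,None,fx=3.6,fy=3.6,interpolation=cv2.INTER_CUBIC))
t=cv2.imread("pics/side0.png")[190:310,230:370];cv2.imwrite("pics/side0z.png",cv2.resize(t,None,fx=5,fy=5,interpolation=cv2.INTER_CUBIC))
E
```

```text
(no output)
```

View pics/top0z.png

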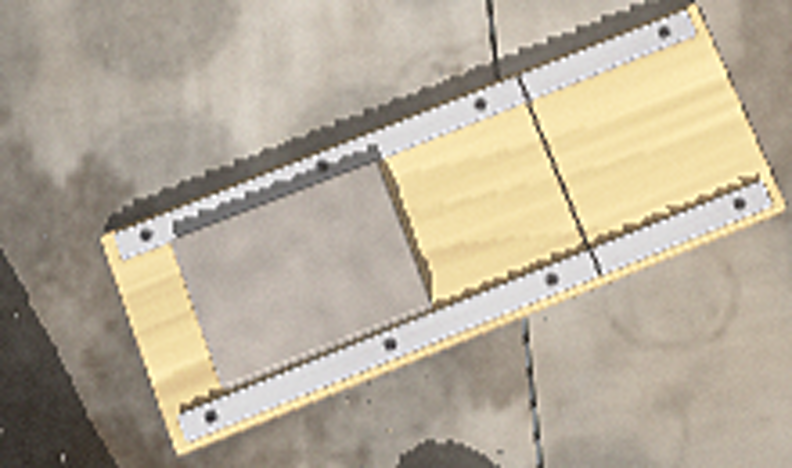

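View pics/side0z.png

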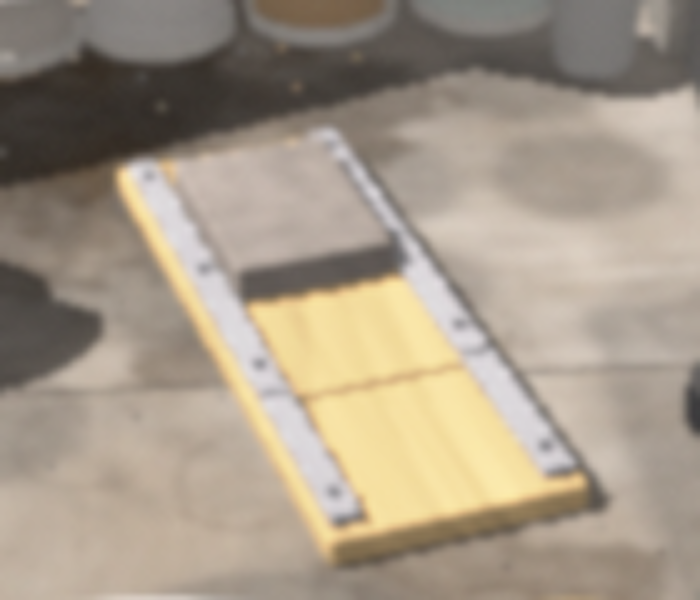

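```bash
cat > fit.py <<'E'
from h import *
from scipy.optimize import least_squares
np.set_printoptions(precision=4,suppress=True)
def bT(p,X):
    c,s=np.cos(p[2]),np.sin(p[2]);X=np.asarray(X,float)
    return np.stack([p[0]+c*X[...,0]-s*X[...,1],p[1]+s*X[...,0]+c*X[...,1],X[...,2]],-1)
def b2(p,W):
    c,s=np.cos(p[2]),np.sin(p[2]);d=np.asarray(W)[:2]-p[:2]
    return np.array([c*d[0]+s*d[1],-s*d[0]+c*d[1]])
E
python3 - <<'E'
from fit import *
S={n:eyes.snapshot(n) for n in("side","top")}
Z={"top":(np.array([180,220]),3.6),"side":(np.array([230,190]),5.)}
def px(n,l): return np.array(l)/Z[n][1]+Z[n][0]-0.36
cor=np.array([[-.21,.075,.018],[-.21,-.075,.018],[.21,-.075,.018],[.21,.075,.018],[.08,.0705,.026],[.08,-.0705,.026]])
obs={"top":px("top",[(103,236),(180,452),(782,207),(697,5),(520,78),(600,274)]),
"side":px("side",[(337,127),(118,175),(333,543),(587,485),(488,350),(262,393)])}
def pr(p,n): return np.array([proj(S[n],x) for x in bT(p,cor)])
P={}
for ns in(["top"],["side"],["top","side"]):
    r=least_squares(lambda p:np.concatenate([(pr(p,n)-obs[n]).ravel() for n in ns]),[.48,-.04,-1.3]);print(ns,r.x);P[ns[0]+str(len(ns))]=r.x
    for n in ns: print((pr(r.x,n)-obs[n]).round(1).tolist())
sl={"top":px("top",[(378,157),(430,302),(218,390),(172,240)]),"side":px("side",[(392,233),(243,272)])}
for n in sl:
  p=P[n+"1"]
  for u in sl[n]: 
    w=onz(S[n],u,.043);print(n,w,b2(p,w))
for t in["cup","tape","jar"]:
    r=models.landmark_of(S["top"],t); print(t,onz(S["top"],r[0]["at"],0))
E
```

```text
['top'] [ 0.5164 -0.0575 -1.2965]
[[-1.1, -0.3], [-1.1, 1.0], [2.1, 0.4], [0.1, -1.1], [-0.4, -0.7], [0.4, 0.4]]
['side'] [ 0.5182 -0.0618 -1.2973]
[[-0.4, 0.6], [-0.2, -1.4], [-0.8, 0.1], [0.7, -0.1], [1.0, -0.3], [-0.3, 0.7]]
['top', 'side'] [ 0.5172 -0.0582 -1.2963]
[[-0.8, -0.7], [-0.8, 0.6], [2.4, 0.1], [0.4, -1.4], [-0.1, -1.1], [0.7, 0.0]]
[[-0.8, 0.1], [-0.6, -1.9], [-1.2, -0.7], [0.2, -0.9], [0.5, -1.0], [-0.7, -0.0]]
top [ 0.5583 -0.0201  0.043 ] [-0.0246  0.0505]
top [ 0.4632 -0.0441  0.043 ] [-0.0273 -0.0476]
top [0.4232 0.0912 0.043 ] [-0.1683 -0.0494]
top [0.5193 0.1136 0.043 ] [-0.1639  0.0491]
side [ 0.5576 -0.0153  0.043 ] [-0.0342  0.0505]
side [ 0.4661 -0.0528  0.043 ] [-0.0227 -0.0478]
cup [0.7241 0.2875 0.    ]
tape [ 0.6079 -0.4194  0.    ]Traceback (most recent call last):
  File "<stdin>", line 19, in <module>
IndexError: list index out of range
```

>>> {"op": "step_arm", "data": {
  "moves": [0, 0, 0, 0, 0, 1, -0.2, 0, 0, 0, 0, 0, 1, -0.2, 0, 0, 0, 0, 0, 1, -0.2, 0, 0, 0, 0, 0, 1, -0.2, 0, 0, 0, 0, 0, 1, -0.2, 0, 0, 0, 0, 0, 1, -0.2, 0, 0, 0, 0, 0, 1, -0.2, 0, 0, 0, 0, 0, 1, -0.2, 0, 0, 0, 0, 0, 0.19, -0.2, 0, 0, 0, 0, 0, 0, -0.2]
}}

```text
clock: 2.5
tcp_pos: [0.1935, 0.5943, 0.2313]
orientation: [0.0, 0.604, 0.797, -0.0]
contact_force: [-0.5, 0.3, 0.1]
finger_gap: 0.0514
```

```bash
cat > tgt.py <<'E'
from fit import *
import sys
P=np.array([.5172,-.0582,-1.2963])
def go(bx,by,z,P=P):
    s=arm.sense();M=rot(s["orientation"]);w=bT(P,np.array([bx,by,z]))
    print("clk",s["clock"],"tcp",s["tcp_pos"],"board",b2(P,s["tcp_pos"]),"gap",s["finger_gap"],"F",s["contact_force"])
    print("yaw toolx",np.arctan2(-M[1,0],-M[0,0])-P[2],"tilt",M[:,2],"shift units",M.T@(w-s["tcp_pos"])/.08)
if __name__=="__main__": go(*map(float,sys.argv[1:4]))
E
python3 tgt.py -0.21 0 0.15
```

```text
clk 2.5 tcp [0.1935 0.5943 0.2313] board [-0.7158 -0.1347] gap 0.051388244384689634 F [-0.5455  0.2831  0.0881]
yaw toolx 0.0001076639847079619 tilt [ 0. -0. -1.] shift units [-6.3225  1.6834  1.0166]
```

>>> {"op": "step_arm", "data": {
  "moves": [-0.57, 0.16, 0, 0, 0, 0, -0.2, -0.57, 0.16, 0, 0, 0, 0, -0.2, -0.57, 0.16, 0, 0, 0, 0, -0.2, -0.57, 0.16, 0, 0, 0, 0, -0.2, -0.57, 0.16, 0, 0, 0, 0, -0.2, -0.57, 0.16, 0, 0, 0, 0, -0.2, -0.57, 0.16, 0, 0, 0, 0, -0.2, -0.57, 0.16, 0.1, 0, 0, 0, -0.2, -0.57, 0.16, 0.2, 0, 0, 0, -0.2, -0.57, 0.16, 0.3, 0, 0, 0, -0.2, -0.57, 0.08, 0.4, 0, 0, 0, -0.2, 0, 0, 0, 0, 0, 0, -0.2]
}}

```text
clock: 4.0
tcp_pos: [0.4586, 0.1449, 0.1496]
orientation: [-0.001, 0.606, 0.796, -0.001]
contact_force: [-0.5, 0.8, 0.4]
finger_gap: 0.0515
```

```bash
cat > look.py <<'E'
from fit import *
import sys
k=sys.argv[1]
for n,(x,y,w,h,f) in {"top":(180,220,220,130,3.6),"side":(230,190,140,120,5)}.items():
    s=eyes.snapshot(n); save(s,n+k)
    t=cv2.imread(f"pics/{n}{k}.png")[y:y+h,x:x+w];cv2.imwrite(f"pics/{n}{k}z.png",cv2.resize(t,None,fx=f,fy=f,interpolation=cv2.INTER_CUBIC))
E
python3 look.py 1; python3 tgt.py -0.2 0 0.026
```

```text
clk 4.1 tcp [0.4582 0.1473 0.1512] board [-0.2138 -0.0011] gap 0.051236730571743556 F [-0.1818 -0.6452 -0.2075]
yaw toolx -0.0021723924568046726 tilt [-0.0009  0.0003 -1.    ] shift units [-0.1733  0.0151  1.5648]
```

View pics/top1.png

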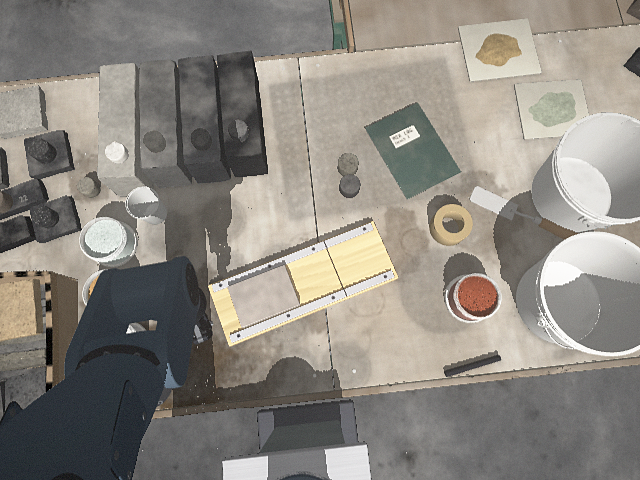

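View pics/side1z.png

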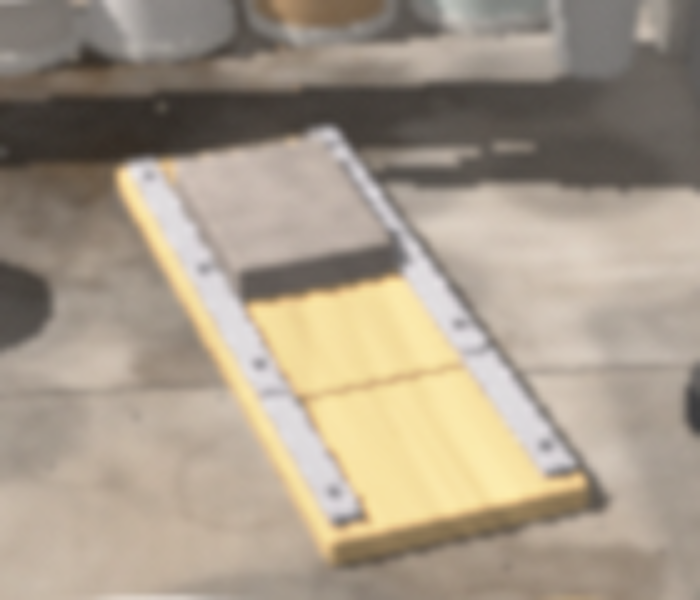

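>>> {"op": "step_arm", "data": {
  "moves": [0, 0.01, 0.5, 0, 0, 0, -0.2, 0, 0, 0.5, 0, 0, 0, -0.2, 0, 0, 0.3, 0, 0, 0, -0.2, 0, 0, 0.2, 0, 0, 0, -0.2, 0, 0, 0, 0, 0, 0, -0.2, 0, 0, 0, 0, 0, 0, -0.2]
}}

```text
clock: 4.85
tcp_pos: [0.4595, 0.1487, 0.0323]
orientation: [0.001, 0.604, 0.797, 0.001]
contact_force: [-0.0, -0.6, -0.3]
finger_gap: 0.051
```

```bash
python3 look.py 2; python3 tgt.py -0.19 0 0.026
```

```text
clk 4.95 tcp [0.4597 0.1483 0.0324] board [-0.2144  0.0006] gap 0.05131083288182231 F [ 0.1878  0.9484 -0.5941]
yaw toolx -0.00029477528384402873 tilt [ 0.0024  0.0002 -1.    ] shift units [-0.3046 -0.0078  0.0804]
```

View pics/top2z.png

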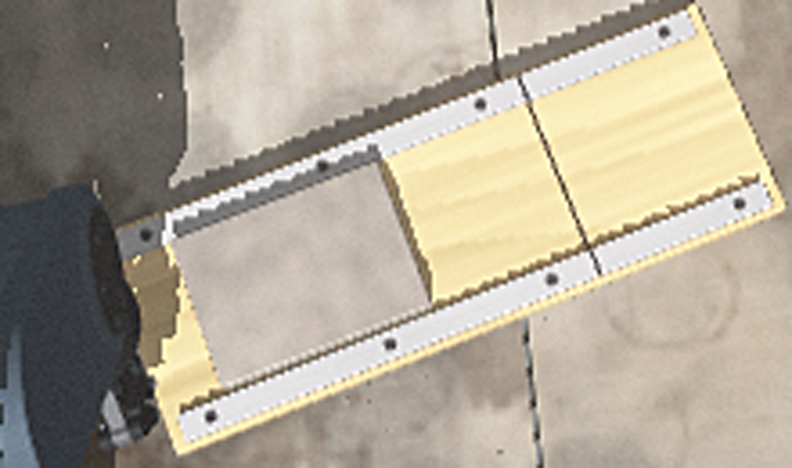

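View pics/side2z.png

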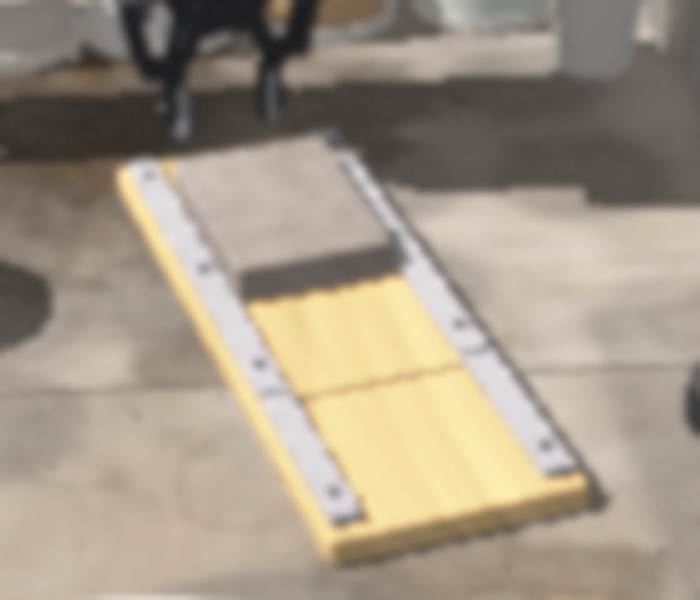

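```bash
python3 - <<'E'
from fit import *
P=np.array([.5172,-.0582,-1.2963]);s=eyes.snapshot("side")
for u in[(180,138),(271,119)]:
    p,d=ray(s,np.array(u)/5+[230,190]-.4); n=np.array([np.cos(P[2]),np.sin(P[2]),0])
    for bx in(-.2144,-.2034):
        t=(bx-n@(p-[P[0],P[1],0]))/(n@d); w=p+t*d; print(bx,b2(P,w),w[2])
E
```

```text
-0.2144 [-0.2144 -0.0296] 0.027742625745619143
-0.2034 [-0.2034 -0.0326] 0.0341001804354224
-0.2144 [-0.2144  0.0332] 0.030088610651473946
-0.2034 [-0.2034  0.0297] 0.036428575473008706
```

>>> {"op": "step_arm", "data": {
  "moves": [0, 0, 0.06, 0, 0, 0, -0.2, -0.1, 0, 0, 0, 0, 0, -0.2, -0.1, 0, 0, 0, 0, 0, -0.2, -0.1, 0, 0, 0, 0, 0, -0.2, -0.1, 0, 0, 0, 0, 0, -0.2, -0.1, 0, 0, 0, 0, 0, -0.2, -0.1, 0, 0, 0, 0, 0, -0.2, -0.1, 0, 0, 0, 0, 0, -0.2, -0.1, 0, 0, 0, 0, 0, -0.2, -0.1, 0, 0, 0, 0, 0, -0.2, -0.05, 0, 0, 0, 0, 0, -0.2, 0, 0, 0, 0, 0, 0, -0.2]
}}

```text
clock: 6.5
tcp_pos: [0.4798, 0.0739, 0.0265]
orientation: [0.0, 0.604, 0.797, -0.0]
contact_force: [-0.2, 0.1, 0.4]
finger_gap: 0.0513
```

```bash
python3 look.py 3; python3 tgt.py -0.1 0 0.0275
```

```text
clk 6.6 tcp [0.4802 0.074  0.0265] board [-0.1373  0.0002] gap 0.05105656336985051 F [0.249  0.6082 0.2005]
yaw toolx -0.0008376788710831029 tilt [ 0.0014 -0.0007 -1.    ] shift units [-0.4665 -0.0024 -0.0118]
```

View pics/top3z.png

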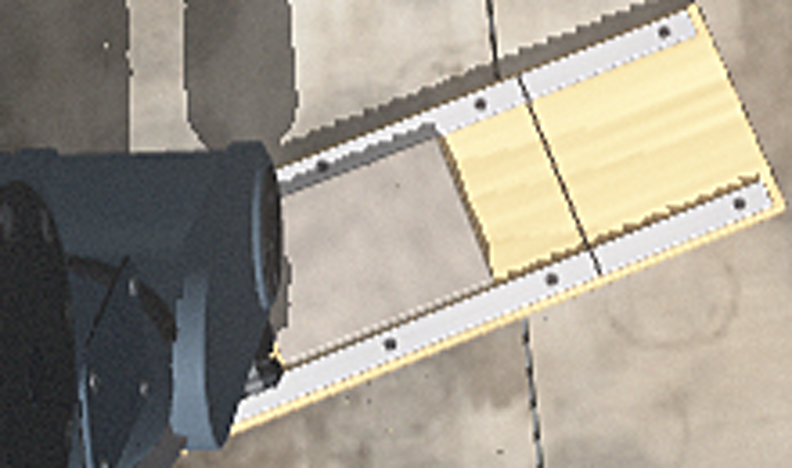

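View pics/side3z.png

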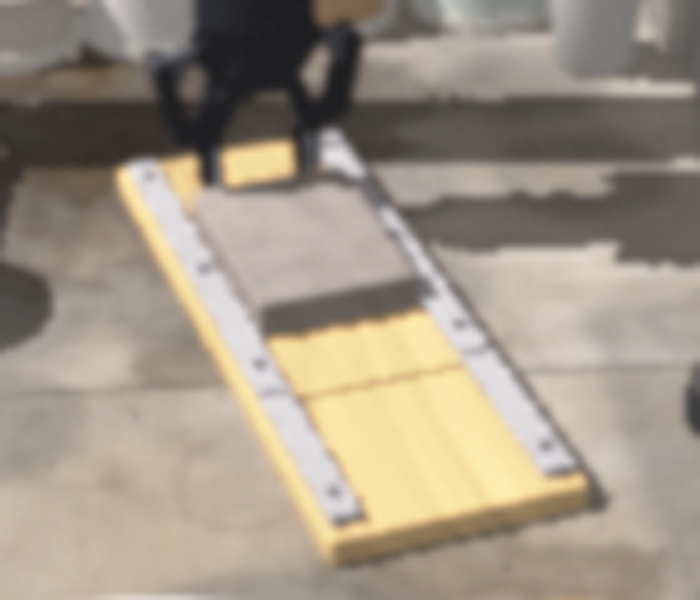

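```bash
cat > rect.py <<'E'
from fit import *
import sys
P=np.array([.5172,-.0582,-1.2963])
def rect(s,z,x0,x1,y0=-.08,y1=.08,res=.0005):
    xs=np.arange(x0,x1,res);ys=np.arange(y1,y0,-res)
    X,Y=np.meshgrid(xs,ys);W=bT(P,np.stack([X,Y,np.full_like(X,z)],-1))
    f=240/np.tan(np.radians(s["vertical_fov"])/2)
    c=(W-np.array(s["position"]))@rot(s["orientation"])
    u=(c[...,0]/c[...,2]*f+s["cx"]).astype(np.float32);v=(c[...,1]/c[...,2]*f+s["cy"]).astype(np.float32)
    return xs,ys,cv2.remap(cv2.cvtColor(s["pixels"],cv2.COLOR_RGB2BGR),u,v,cv2.INTER_CUBIC)
if __name__=="__main__":
    k=sys.argv[1];rows=[]
    for n in("top","side"):
        s=eyes.snapshot(n)
        for z in(.018,.043):
            xs,ys,I=rect(s,z,-.05,.15); rows.append(cv2.copyMakeBorder(I,4,4,4,4,cv2.BORDER_CONSTANT,value=(0,0,255)))
            g=I.astype(float)
            if z==.018:
                for a,b in((-.04,-.02),(-.01,.01),(.02,.04)):
                    m=(ys>a)&(ys<b);q=g[m].mean((0,2));w=(xs>.065)&(xs<.095);h=np.median(q[w])-q[w];h=np.clip(h-10,0,None);print(n,"line y",(a+b)/2,"x",(h*xs[w]).sum()/h.sum())
            else:
                for a,b in((-.043,-.03),(-.02,-.005),(.005,.02),(.03,.043)):
                    m=(ys>a)&(ys<b);q=cv2.GaussianBlur(g[m].mean((0,2))[None],(1,0) if 0 else (9,1),2)[0];d=np.gradient(q)
                    i=np.argsort(d)[:1];w=xs<.1;dn=np.where(w,d,0);print(n,"edge y",(a+b)/2,"max drop at",xs[dn.argmin()],"max rise",xs[dn.argmax()], "sat drop")
    cv2.imwrite(f"pics/rect{k}.png",np.vstack([np.hstack(rows[:2]),np.hstack(rows[2:])])[:600,:])
E
python3 rect.py 3
```

```text
top line y -0.03 x 0.07851226709662681
top line y 0.0 x 0.07852073555505773
top line y 0.03 x 0.0784722402851536
top edge y -0.0365 max drop at 0.07450000000000011 max rise 0.07800000000000011 sat drop
top edge y -0.0125 max drop at 0.07450000000000011 max rise 0.07800000000000011 sat drop
top edge y 0.0125 max drop at 0.07450000000000011 max rise 0.07800000000000011 sat drop
top edge y 0.0365 max drop at 0.07450000000000011 max rise 0.07800000000000011 sat drop
side line y -0.03 x 0.08208894009216601
side line y 0.0 x 0.08241667679591601
side line y 0.03 x 0.08217203276814643
side edge y -0.0365 max drop at 0.02000000000000006 max rise 0.05750000000000009 sat drop
side edge y -0.0125 max drop at 0.02000000000000006 max rise 0.05650000000000009 sat drop
side edge y 0.0125 max drop at 0.02000000000000006 max rise 0.05800000000000009 sat drop
side edge y 0.0365 max drop at 0.02050000000000006 max rise 0.05650000000000009 sat drop
```

View pics/rect3.png

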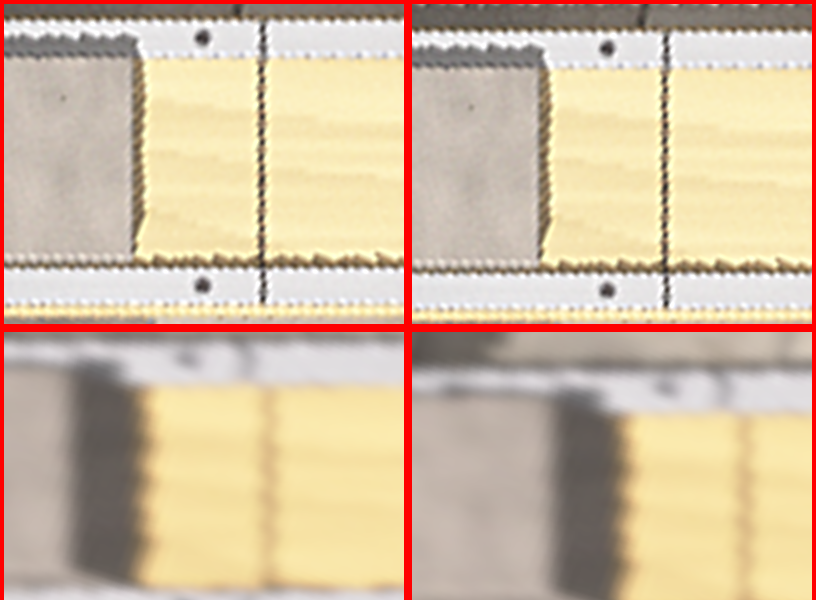

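>>> {"op": "step_arm", "data": {
  "moves": [-0.05, 0, 0, 0, 0, 0, -0.2, -0.1, 0, 0, 0, 0, 0, -0.2, -0.1, 0, 0, 0, 0, 0, -0.2, -0.1, 0, 0, 0, 0, 0, -0.2, -0.1, 0, 0, 0, 0, 0, -0.2, -0.05, 0, 0, 0, 0, 0, -0.2, -0.05, 0, 0, 0, 0, 0, -0.2, 0, 0, 0, 0, 0, 0, -0.2, 0, 0, 0, 0, 0, 0, -0.2]
}}

```text
clock: 7.82
tcp_pos: [0.4907, 0.0323, 0.0265]
orientation: [-0.001, 0.604, 0.797, -0.0]
contact_force: [-2.5, 2.9, 1.7]
finger_gap: 0.0513
```

```bash
python3 tgt.py -0.1 0 0.0275; python3 rect.py 4; python3 look.py 4
```

```text
clk 7.825 tcp [0.4907 0.0323 0.0265] board [-0.0943 -0.001 ] gap 0.05132873889267647 F [-2.5396  2.8974  1.7377]
yaw toolx -0.001280409192222054 tilt [-0.0014  0.0001 -1.    ] shift units [ 0.0712  0.0126 -0.0131]
top line y -0.03 x 0.07851309254276276
top line y 0.0 x 0.07851798099306449
top line y 0.03 x 0.07846462176624819
top edge y -0.0365 max drop at 0.07450000000000011 max rise 0.07800000000000011 sat drop
top edge y -0.0125 max drop at 0.07450000000000011 max rise 0.07800000000000011 sat drop
top edge y 0.0125 max drop at 0.07450000000000011 max rise 0.07800000000000011 sat drop
top edge y 0.0365 max drop at 0.07450000000000011 max rise 0.07750000000000011 sat drop
side line y -0.03 x 0.06941672437673141
side line y 0.0 x 0.06945750458456776
side line y 0.03 x 0.06819719929134166
side edge y -0.0365 max drop at 0.0630000000000001 max rise 0.09800000000000013 sat drop
side edge y -0.0125 max drop at 0.0625000000000001 max rise 0.09900000000000013 sat drop
side edge y 0.0125 max drop at 0.0620000000000001 max rise 0.09900000000000013 sat drop
side edge y 0.0365 max drop at 0.0630000000000001 max rise 0.09700000000000013 sat drop
```

View pics/rect4.png

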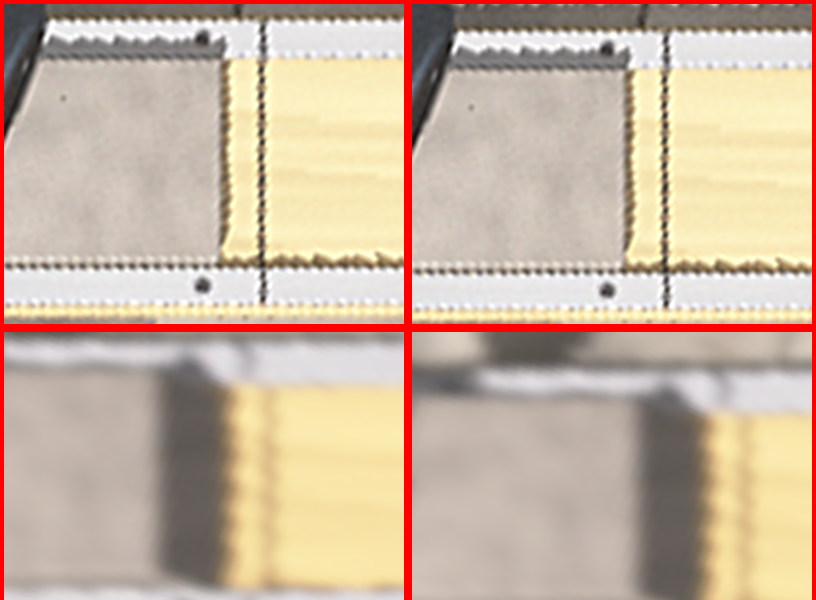

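View pics/side4z.png

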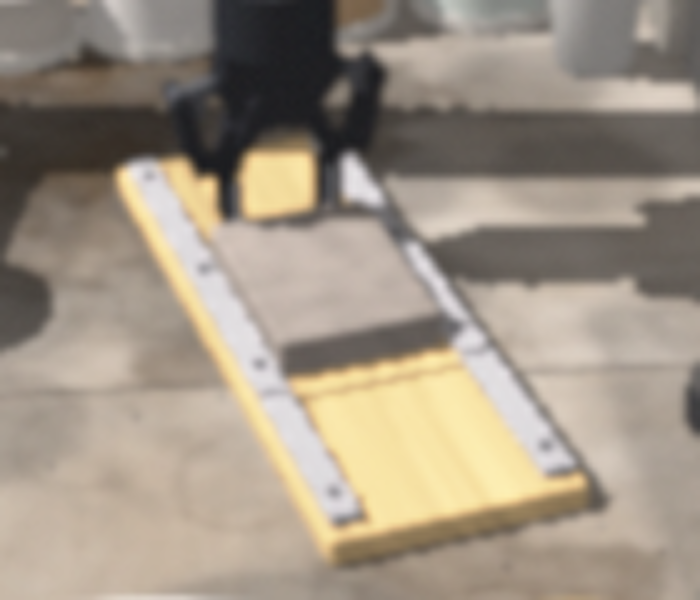

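```bash
cat > prof.py <<'E'
from rect import *
P2=P
s=eyes.snapshot("top")
for z,lo,hi in((.0405,float(sys.argv[1]),float(sys.argv[2])),(.018,.074,.084)):
    xs,ys,I=rect(s,z,lo,hi)
    m=abs(ys)<.04;q=I[m].astype(float).mean(0)
    print(z);[print(f"{x*1e3:.1f} B{b:.0f} G{g:.0f} R{r:.0f} R-B {r-b:.0f}") for x,(b,g,r) in zip(xs,q)]
E
python3 prof.py .050 .066
```

```text
0.0405
50.0 B180 G190 R202 R-B 21
50.5 B180 G190 R202 R-B 21
51.0 B180 G191 R202 R-B 21
51.5 B181 G192 R203 R-B 22
52.0 B183 G193 R205 R-B 22
52.5 B185 G196 R207 R-B 22
53.0 B189 G199 R210 R-B 21
53.5 B192 G201 R212 R-B 21
54.0 B193 G201 R212 R-B 19
54.5 B189 G196 R207 R-B 18
55.0 B179 G186 R196 R-B 17
55.5 B163 G171 R181 R-B 18
56.0 B143 G153 R164 R-B 21
56.5 B121 G135 R147 R-B 26
57.0 B102 G120 R134 R-B 32
57.5 B88 G110 R126 R-B 38
58.0 B80 G105 R124 R-B 44
58.5 B78 G106 R127 R-B 49
59.0 B84 G114 R137 R-B 53
59.5 B97 G129 R152 R-B 56
60.0 B116 G152 R173 R-B 57
60.5 B139 G180 R197 R-B 58
61.0 B162 G207 R220 R-B 58
61.5 B181 G229 R238 R-B 57
62.0 B194 G242 R248 R-B 55
62.5 B199 G248 R253 R-B 54
63.0 B198 G249 R254 R-B 56
63.5 B194 G245 R254 R-B 60
64.0 B191 G241 R253 R-B 63
64.5 B188 G238 R252 R-B 64
65.0 B187 G236 R251 R-B 64
65.5 B186 G236 R250 R-B 64
0.018
74.0 B194 G246 R254 R-B 60
74.5 B198 G250 R255 R-B 57
75.0 B199 G250 R254 R-B 55
75.5 B195 G245 R250 R-B 55
76.0 B182 G232 R240 R-B 58
76.5 B161 G205 R218 R-B 57
77.0 B132 G167 R182 R-B 50
77.5 B103 G128 R145 R-B 41
78.0 B81 G97 R116 R-B 34
78.5 B72 G85 R104 R-B 32
79.0 B80 G94 R114 R-B 34
79.5 B101 G123 R141 R-B 41
80.0 B130 G161 R178 R-B 48
80.5 B159 G201 R214 R-B 55
81.0 B182 G230 R239 R-B 57
81.5 B196 G244 R251 R-B 54
82.0 B201 G250 R254 R-B 53
82.5 B200 G251 R255 R-B 55
83.0 B196 G248 R255 R-B 59
83.5 B192 G243 R254 R-B 62
84.0 B189 G240 R253 R-B 64
```

>>> {"op": "step_arm", "data": {
  "moves": [-0.05, 0, 0, 0, 0, 0, -0.2, -0.05, 0, 0, 0, 0, 0, -0.2, -0.05, 0, 0, 0, 0, 0, -0.2, -0.03, 0, 0, 0, 0, 0, -0.2, 0, 0, 0, 0, 0, 0, -0.2, 0, 0, 0, 0, 0, 0, -0.2]
}}

```text
clock: 8.82
tcp_pos: [0.496, 0.0178, 0.0266]
orientation: [0.001, 0.604, 0.797, 0.0]
contact_force: [-0.9, 1.3, 0.1]
finger_gap: 0.0513
```

```bash
python3 tgt.py -0.1 0 0.0275; python3 rect.py 5|grep "side edge"; python3 look.py 5; python3 prof.py .064 .080 | head -34; python3 - <<'E'
from rect import *
s=eyes.snapshot("side")
for z,lo,hi in((.043,.068,.088),(.018,.066,.09)):
    xs,ys,I=rect(s,z,lo,hi);q=I[abs(ys)<.04].astype(float).mean(0)
    print("side",z);[print(f"{x*1e3:.1f} B{b:.0f} R{r:.0f}") for x,(b,g,r) in zip(xs,q)]
E
```

```text
clk 8.825 tcp [0.496  0.0178 0.0266] board [-0.0789  0.0001] gap 0.05134874492362365 F [-0.8814  1.2665  0.0886]
yaw toolx -0.0012538681672911167 tilt [ 0.0015 -0.0007 -1.    ] shift units [ 0.2635 -0.0022 -0.0117]
side edge y -0.0365 max drop at 0.07750000000000011 max rise 0.05500000000000009 sat drop
side edge y -0.0125 max drop at 0.07800000000000011 max rise -0.047 sat drop
side edge y 0.0125 max drop at 0.07800000000000011 max rise -0.041499999999999995 sat drop
side edge y 0.0365 max drop at 0.07850000000000011 max rise -0.03799999999999999 sat drop
0.0405
64.0 B182 G192 R203 R-B 22
64.5 B181 G192 R203 R-B 22
65.0 B181 G192 R203 R-B 22
65.5 B182 G192 R203 R-B 22
66.0 B182 G192 R203 R-B 22
66.5 B182 G193 R204 R-B 22
67.0 B183 G193 R204 R-B 22
67.5 B184 G195 R206 R-B 22
68.0 B187 G197 R208 R-B 22
68.5 B190 G200 R211 R-B 21
69.0 B193 G202 R213 R-B 20
69.5 B194 G202 R213 R-B 19
70.0 B190 G198 R208 R-B 18
70.5 B180 G188 R198 R-B 18
71.0 B163 G172 R183 R-B 20
71.5 B144 G155 R167 R-B 23
72.0 B124 G140 R154 R-B 30
72.5 B108 G130 R145 R-B 37
73.0 B97 G124 R142 R-B 45
73.5 B91 G122 R140
[... 926 characters left out ...]
ide 0.018
66.0 B88 R100
66.5 B88 R100
67.0 B88 R101
67.5 B87 R101
68.0 B87 R101
68.5 B87 R102
69.0 B87 R103
69.5 B87 R103
70.0 B86 R104
70.5 B86 R105
71.0 B86 R106
71.5 B85 R107
72.0 B85 R108
72.5 B85 R109
73.0 B85 R111
73.5 B84 R112
74.0 B84 R114
74.5 B84 R116
75.0 B84 R118
75.5 B84 R121
76.0 B85 R124
76.5 B86 R127
77.0 B87 R130
77.5 B88 R134
78.0 B90 R138
78.5 B92 R143
79.0 B94 R149
79.5 B96 R154
80.0 B99 R160
80.5 B102 R167
81.0 B106 R173
81.5 B109 R180
82.0 B113 R186
82.5 B117 R193
83.0 B121 R200
83.5 B125 R206
84.0 B129 R212
84.5 B133 R218
85.0 B137 R223
85.5 B140 R228
86.0 B144 R232
86.5 B147 R236
87.0 B150 R239
87.5 B153 R241
88.0 B155 R243
88.5 B158 R245
89.0 B160 R246
89.5 B161 R247
```

View pics/rect5.png

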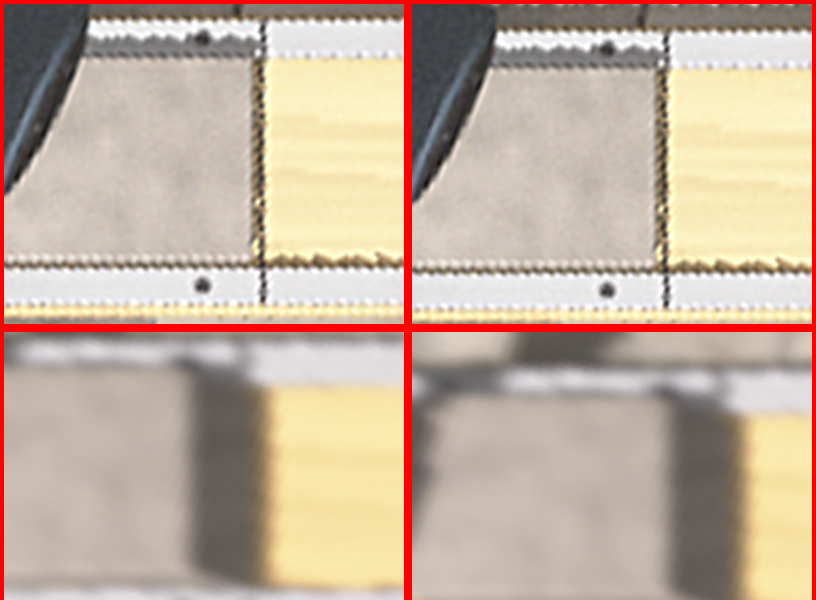

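View pics/side5z.png

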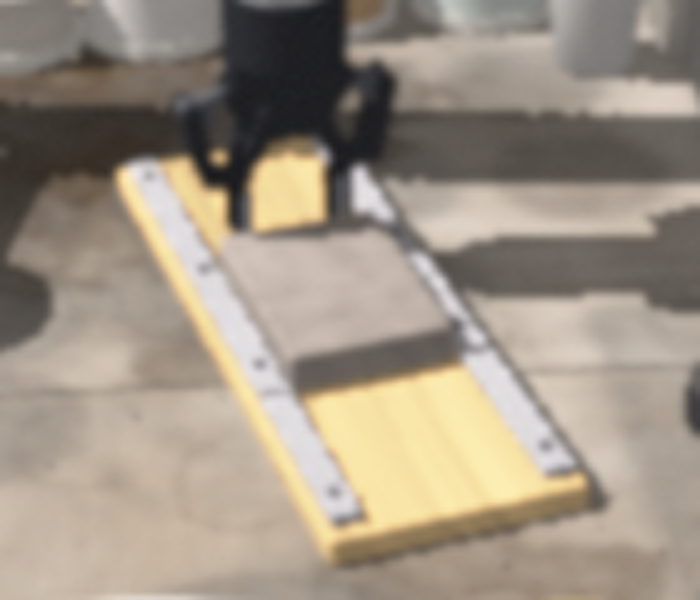

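```bash
python3 - <<'E'
from rect import *
s=dict(eyes.snapshot("top"));s["pixels"]=cv2.cvtColor(cv2.imread("pics/top0.png"),cv2.COLOR_BGR2RGB)
for lo,hi in((-.174,-.158),(-.035,-.018)):
    xs,ys,I=rect(s,.0405,lo,hi)
    for a,b in((-.04,.0),(0,.04)):
        m=(ys>a)&(ys<b);q=I[m].astype(float).mean(0)
        print(a);print(" ".join(f"{x*1e3:.1f}:{(g+r+b_)/3:.0f}/{r-b_:.0f}" for x,(b_,g,r) in zip(xs,q)))
# board ends scale in the top view
xs,ys,I=rect(s,.018,-.22,-.20);q=I[abs(ys)<.03].astype(float).mean(0);print("rear end"," ".join(f"{x*1e3:.1f}:{v.mean():.0f}/{v[2]-v[0]:.0f}" for x,v in zip(xs,q)))
xs,ys,I=rect(s,.018,.20,.22);q=I[abs(ys)<.03].astype(float).mean(0);print("front end"," ".join(f"{x*1e3:.1f}:{v.mean():.0f}/{v[2]-v[0]:.0f}" for x,v in zip(xs,q)))
E
```

```text
-0.04
-174.0:206/74 -173.5:206/74 -173.0:206/74 -172.5:206/74 -172.0:207/74 -171.5:208/73 -171.0:209/74 -170.5:211/76 -170.0:212/78 -169.5:211/80 -169.0:206/80 -168.5:200/77 -168.0:192/70 -167.5:185/59 -167.0:180/45 -166.5:178/32 -166.0:177/21 -165.5:178/15 -165.0:179/12 -164.5:180/13 -164.0:181/15 -163.5:181/17 -163.0:182/18 -162.5:182/19 -162.0:182/19 -161.5:182/19 -161.0:182/19 -160.5:182/20 -160.0:183/20 -159.5:183/20 -159.0:184/20 -158.5:184/21
0
-174.0:205/74 -173.5:205/74 -173.0:205/74 -172.5:205/74 -172.0:205/74 -171.5:206/75 -171.0:208/75 -170.5:210/77 -170.0:211/78 -169.5:211/80 -169.0:208/81 -168.5:201/80 -168.0:193/74 -167.5:184/63 -167.0:176/50 -166.5:172/35 -166.0:170/23 -165.5:170/15 -165.0:171/11 -164.5:172/11 -164.0:173/13 -163.5:173/15 -163.0:174/16 -162.5:174/17 -162.0:174/17 -161.5:174/18 -161.0:173/18 -160.5:173/18 -160.0:172/19 -159.5:172/19 -159.0:172/19 -158.5:172/19
-0.04
-35.0:178/20 -34.5:178/20 -34.0:178/20 -33.5:178/20 -33.0:179/20 -32.5:180/20 -32.0:182/20 -31.5:185/21 -31.0:188/20 -30.5:190/20 -30.0:188/19 -29.5:181/17 -29.0:168/16 -28.5:151/16 -28.0:13
[... 1120 characters left out ...]
74 -206.0:209/73 -205.5:208/73 -205.0:208/73 -204.5:208/73 -204.0:208/73 -203.5:208/72 -203.0:208/72 -202.5:208/72 -202.0:208/73 -201.5:208/73 -201.0:208/73 -200.5:208/73
front end 200.0:214/70 200.5:214/70 201.0:214/70 201.5:214/71 202.0:215/71 202.5:216/71 203.0:217/71 203.5:220/70 204.0:223/70 204.5:226/70 205.0:226/70 205.5:222/73 206.0:212/74 206.5:194/73 207.0:172/66 207.5:149/55 208.0:132/43 208.5:124/32 209.0:124/25 209.5:130/22 210.0:139/22 210.5:146/24 211.0:150/26 211.5:151/28 212.0:151/29 212.5:150/30 213.0:150/30 213.5:150/30 214.0:150/30 214.5:150/30 215.0:149/30 215.5:149/30 216.0:149/30 216.5:148/30 217.0:148/30 217.5:148/30 218.0:148/30 218.5:149/29 219.0:149/29 219.5:149/29
```

>>> {"op": "step_arm", "data": {
  "moves": [-0.03, 0, 0, 0, 0, 0, -0.2, -0.02, 0, 0, 0, 0, 0, -0.2, -0.01, 0, 0, 0, 0, 0, -0.2, 0, 0, 0, 0, 0, 0, -0.2, 0, 0, 0, 0, 0, 0, -0.2]
}}

```text
clock: 9.8
tcp_pos: [0.4959, 0.0145, 0.0266]
orientation: [-0.001, 0.604, 0.797, 0.0]
contact_force: [0.2, 6.7, 2.1]
finger_gap: 0.0514
```

```bash
cat > m.py <<'E'
from rect import *
s=eyes.snapshot("top")
for a,b in((-.045,-.015),(-.015,.015),(.015,.045)):
    xs,ys,I=rect(s,.0405,.066,.086,res=.00025)
    q=I[(ys>a)&(ys<b)].astype(float).mean((0,2))
    hi=np.median(q[:12]);i=np.where(q<(hi+95)/2)[0][0];print("bright mid",xs[i]*1e3,"-> front",xs[i]*1e3+.8,"min",q.min(),xs[q.argmin()]*1e3)
# line on rails z=.026
for a,b in((-.068,-.056),(.060,.068)):
    xs,ys,I=rect(s,.026,.07,.09,res=.00025);q=I[(ys>a)&(ys<b)].astype(float).mean((0,2))
    print("rail line",a,xs[q.argmin()]*1e3,q.min(),np.median(q))
E
python3 tgt.py -0.1 0 0.0275;python3 m.py; python3 rect.py 6|grep "side edge";python3 look.py 6
```

```text
clk 9.8 tcp [0.4959 0.0145 0.0266] board [-0.0757 -0.0008] gap 0.051369942542506375 F [0.1834 6.6924 2.1082]
yaw toolx -0.0014457167515156133 tilt [-0.0011  0.001  -1.    ] shift units [ 0.3032  0.0092 -0.0109]
bright mid 74.50000000000001 -> front 75.30000000000001 min 38.986111111111114 76.50000000000001
bright mid 74.50000000000001 -> front 75.30000000000001 min 42.98888888888889 76.50000000000001
bright mid 74.50000000000001 -> front 75.30000000000001 min 39.980555555555554 76.50000000000001
rail line -0.068 78.75000000000001 89.21527777777777 232.15277777777777
rail line 0.06 78.25000000000001 72.72916666666667 232.27604166666669
side edge y -0.0365 max drop at 0.08100000000000011 max rise -0.048 sat drop
side edge y -0.0125 max drop at 0.08150000000000011 max rise -0.044 sat drop
side edge y 0.0125 max drop at 0.08100000000000011 max rise -0.040499999999999994 sat drop
side edge y 0.0365 max drop at 0.08050000000000011 max rise -0.03649999999999999 sat drop
```

View pics/rect6.png

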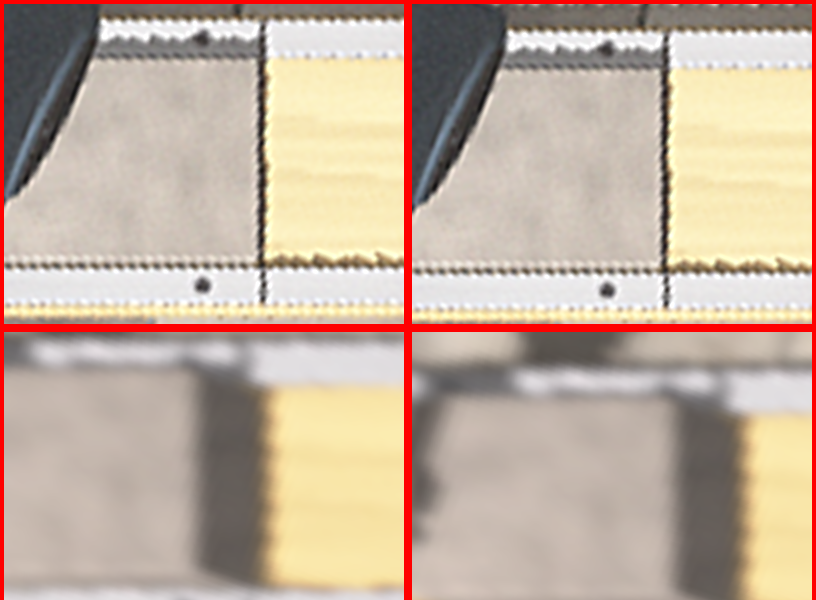

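View pics/side6z.png

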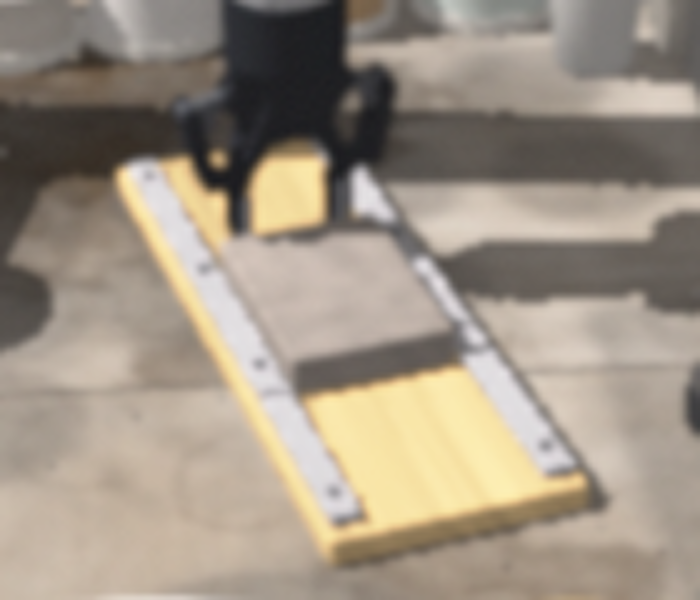

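>>> {"op": "step_arm", "data": {
  "moves": [-0.015, 0, 0, 0, 0, 0, -0.2, -0.02, 0, 0, 0, 0, 0, -0.2, 0, 0, 0, 0, 0, 0, -0.2, 0, 0, 0, 0, 0, 0, -0.2]
}}

```text
clock: 10.55
tcp_pos: [0.4964, 0.0118, 0.0266]
orientation: [-0.001, 0.604, 0.797, -0.0]
contact_force: [-0.3, 4.8, 2.8]
finger_gap: 0.0513
```

```bash
python3 tgt.py -0.1 0 0.0275;python3 m.py; python3 rect.py 7|grep "side edge"
```

```text
clk 10.55 tcp [0.4964 0.0118 0.0266] board [-0.073  -0.0011] gap 0.05134208728869432 F [-0.3276  4.7766  2.7966]
yaw toolx -0.0014449894219132897 tilt [-0.0017  0.001  -1.    ] shift units [ 0.3373  0.0126 -0.0111]
bright mid 77.50000000000001 -> front 78.30000000000001 min 115.70555555555555 78.75000000000001
bright mid 77.75000000000001 -> front 78.55000000000001 min 103.66666666666667 79.00000000000001
bright mid 77.75000000000001 -> front 78.55000000000001 min 104.39444444444445 79.25000000000001
rail line -0.068 78.75000000000001 89.15277777777777 232.27777777777777
rail line 0.06 78.25000000000001 75.13541666666667 233.15104166666669
side edge y -0.0365 max drop at 0.08350000000000012 max rise -0.0455 sat drop
side edge y -0.0125 max drop at 0.08400000000000012 max rise -0.040999999999999995 sat drop
side edge y 0.0125 max drop at 0.08350000000000012 max rise -0.03449999999999999 sat drop
side edge y 0.0365 max drop at 0.08450000000000012 max rise -0.03199999999999999 sat droprect.py:20: RuntimeWarning: invalid value encountered in scalar divide
  m=(ys>a)&(ys<b);q=g[m].mean((0,2));w=(xs>.065)&(xs<.095);h=np.median(q[w])-q[w];h=np.clip(h-10,0,None);print(n,"line y",(a+b)/2,"x",(h*xs[w]).sum()/h.sum())
```

>>> {"op": "step_arm", "data": {
  "moves": [0.1, 0, 0, 0, 0, 0, -0.2, 0.2, 0, 0, 0, 0, 0, -0.2, 0.2, 0, 0, 0, 0, 0, -0.2, 0, 0, -0.5, 0, 0, 0, -0.2, 0.3, 0, -0.6, 0, 0, 0, -0.2, 0.5, 0, -0.5, 0, 0, 0, -0.2, 0.5, 0, 0, 0, 0, 0, -0.2, 0.5, 0, 0, 0, 0, 0, -0.2, 0, 0, 0, 0, 0, 0, -0.2]
}}

```text
clock: 11.82
tcp_pos: [0.4457, 0.1909, 0.1546]
orientation: [-0.0, 0.602, 0.798, -0.0]
contact_force: [0.8, -0.6, -0.3]
finger_gap: 0.0509
```

```bash
python3 tgt.py -0.1 0 0.0275;python3 m.py; python3 rect.py 8|grep "side edge"; python3 look.py 8; python3 - <<'E'
from rect import *
s=eyes.snapshot("top")
for lo,hi in((-.07,-.054),(.072,.088)):
    xs,ys,I=rect(s,.0405,lo,hi)
    for a,b in((-.04,.0),(0,.04)):
        q=I[(ys>a)&(ys<b)].astype(float).mean(0)
        print(a," ".join(f"{x*1e3:.1f}:{v.mean():.0f}/{v[2]-v[0]:.0f}" for x,v in zip(xs,q)))
E
```

```text
clk 11.825 tcp [0.4457 0.1909 0.1546] board [-0.2591 -0.0013] gap 0.05089251779198144 F [ 0.762  -0.6162 -0.2877]
yaw toolx 0.0038658445674766284 tilt [-0.0006  0.0001 -1.    ] shift units [-1.9895  0.0095  1.588 ]
bright mid 77.50000000000001 -> front 78.30000000000001 min 112.68611111111112 78.75000000000001
bright mid 77.50000000000001 -> front 78.30000000000001 min 99.27222222222223 79.00000000000001
bright mid 77.75000000000001 -> front 78.55000000000001 min 101.15833333333333 79.25000000000001
rail line -0.068 78.75000000000001 82.86805555555556 227.20486111111111
rail line 0.06 78.25000000000001 74.73958333333333 228.35416666666666
side edge y -0.0365 max drop at 0.08300000000000012 max rise 0.061000000000000096 sat drop
side edge y -0.0125 max drop at 0.08400000000000012 max rise 0.05400000000000009 sat drop
side edge y 0.0125 max drop at 0.08400000000000012 max rise 0.0030000000000000443 sat drop
side edge y 0.0365 max drop at 0.08350000000000012 max rise 0.048000000000000084 sat drop
-0.04 -70.0:216/69 -69.5:215/70 -69.0:215/70 -68.5:215/70 -68.0:215/70 -67.5:215/70 -67.0:2
[... 1079 characters left out ...]
3 84.5:227/64 85.0:225/66 85.5:223/66 86.0:221/67 86.5:220/67 87.0:219/67 87.5:219/67
0 72.0:186/21 72.5:186/21 73.0:187/21 73.5:188/21 74.0:190/21 74.5:192/20 75.0:193/19 75.5:191/17 76.0:185/16 76.5:174/16 77.0:158/17 77.5:140/21 78.0:122/26 78.5:108/33 79.0:100/40 79.5:100/46 80.0:110/52 80.5:128/56 81.0:151/58 81.5:177/60 82.0:200/60 82.5:218/58 83.0:228/57 83.5:232/58 84.0:232/60 84.5:229/63 85.0:226/65 85.5:224/66 86.0:223/66 86.5:222/66 87.0:221/66 87.5:221/66rect.py:20: RuntimeWarning: invalid value encountered in scalar divide
  m=(ys>a)&(ys<b);q=g[m].mean((0,2));w=(xs>.065)&(xs<.095);h=np.median(q[w])-q[w];h=np.clip(h-10,0,None);print(n,"line y",(a+b)/2,"x",(h*xs[w]).sum()/h.sum())
```

View pics/rect8.png

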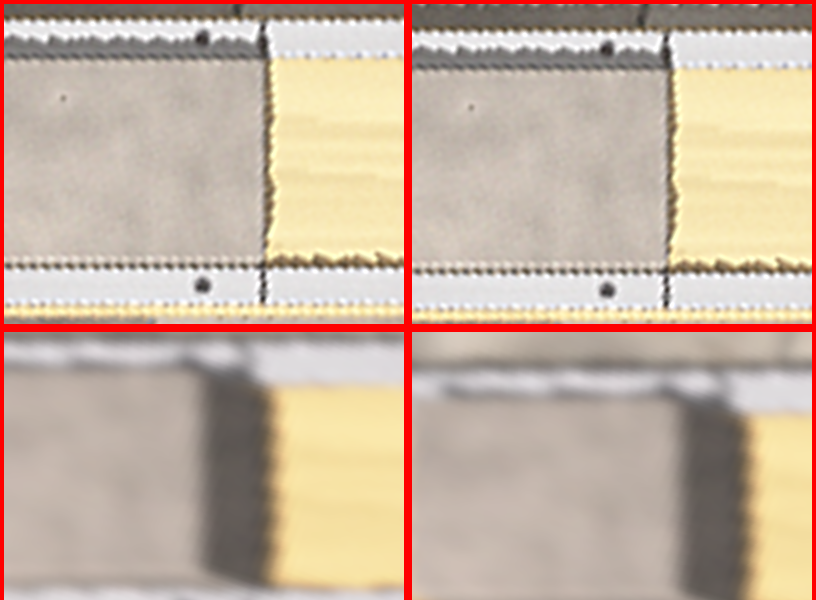

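View pics/side8z.png

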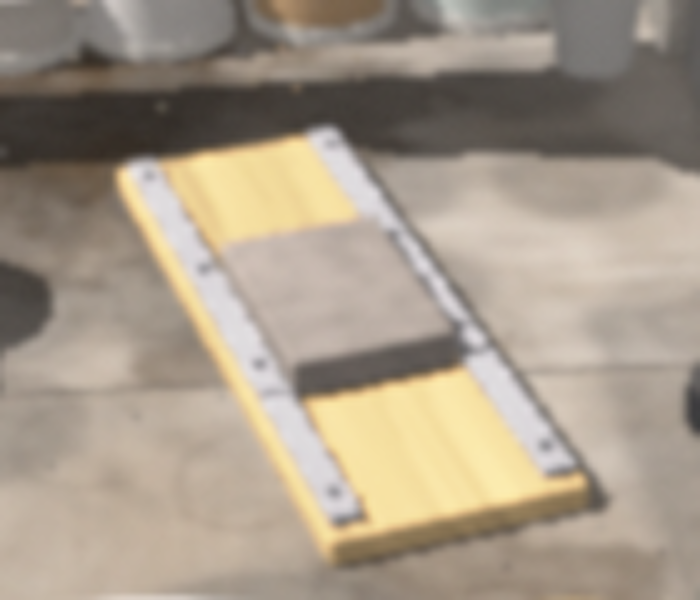

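View pics/top8.png

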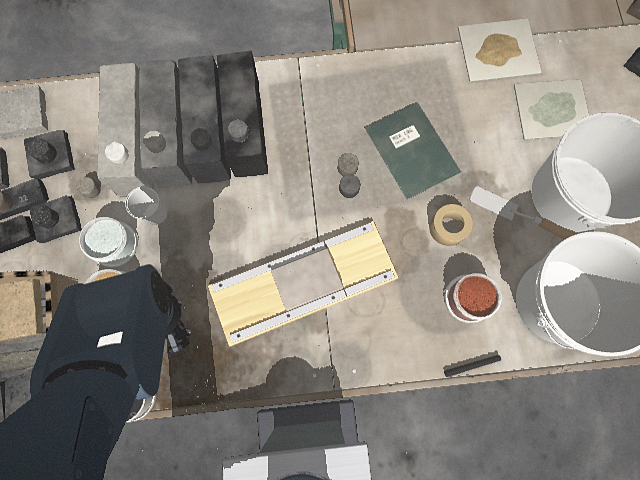

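```bash
python3 -c "
from h import *
print(arm.job_done())"
```

```text
the job is handed in; nothing more can be done
None
```

The slab's leading edge is on the scribed line to within about 0.5 mm, and I have handed the job in. I set the jaws about 51 mm apart along the board's y and pushed the slab's rear face with both fingers just above the rails. I covered about 105 mm in four measured pushes, then backed the arm off and raised it clear.

Last checks, with the arm retracted:
- **Top view, front edge:** it reads 78.3–78.5 mm and the line 78.5 mm in the same frame, and it is square across the width to about 0.25 mm.
- **Top view, rear edge plus the slab's 140 mm:** this puts the front at 77.9–78.4 mm.
- **Side view:** coarser. The edge read about 83.6 mm against the line at 82.2 mm. I put the 1.4 mm down to shading on the rounded edge seen from low down, estimated at about 1.45 mm. With that allowed for, it agrees with the top view.
- **TCP travel:** the distance moved suggests the slab is at most about 0.3 mm short.

The slab lies flat between the rails. The cup, tape roll and jar look unmoved in the pictures. Recorded wrist forces stayed below about 8 N, and the robot clock was about 12 s at hand-in.

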